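Release and open the battery box lid on the instrument panel

TASK

Open the wider of the two sprung-lid boxes on the instrument panel plate: press down the release tab at its front so that the lid springs up part way, then push the lid back until it rests fully open against its stop, without forcing it. Only press and push with the fingers: pick nothing up, keep the narrower box shut and leave all the loose things where they stand.

Things in the scene. Friction and masses are not known exactly. Their poses are not given: they have to be found in the camera images.
- plate: grey aluminium instrument panel plate, 270 (x) x 460 (y) x 5 mm, fixed flat on the bench by two cam-lock hold-downs (each about 45 mm high) in the middle of its left and right edges; origin at the centre of its underside
- bay: the WIDER sprung-lid box (battery box): fixed on the plate, 85 mm long (own x) x 110 mm wide (own y), lid top 54 mm above its origin. Origin at the centre of its underside (on the plate's top, 5 mm above the bench). Its own -x side is the front, roughly towards the robot, and carries the release tab; the lid hinge runs along own y at the rear. It stands on the left or the right half of the plate
- bay_pad (a point): where to press: centre of the top face of the wider box's release tab, a level ribbed dark steel paddle 58 mm long x 36 mm wide x 3 mm, sticking out of the front of the box. The point lies 94.5 mm in front of the box's origin (own -x) and 30 mm above it. The point moves with the tab
- bay_tab (a joint): release tab of the wider box, rad: 0 at rest, 0.28 fully pressed. It rocks about a pivot 42 mm behind the pad (own +x): pressing the pad straight down by about 8 mm (0.19 rad) draws the hook on its upper arm off the lid; the stop comes at about 12 mm. It takes about 1.5 N to start and 4 to 5 N at the stop and springs back when let go
- bay_lid (a joint): lid of the wider box, rad: 0 shut, grows as it opens (the front edge goes up and then back, away from the robot). Locked by the hook while shut. Once released a damped spring lifts it within about 1 s to about 0.85 rad, where it waits; below 1.57 it sinks back to 0.85 if let go, beyond upright (1.57) it falls by its own weight, slowly, on to its stop at 1.95 rad, fully open, and stays there. The push needs less than 2 N
- bay_edge (a point): middle of the front edge of the wider box's lid (lid 88 mm from hinge to front edge, 110 mm wide, 4 mm thick, 70 g); moves with the lid. 52 mm above the box's origin when shut; at 0.85 rad about 16 mm in front of the origin (own -x) and 117 mm above it; fully open 75 mm behind the origin and 131 mm above it
- bay_hinge (a point): middle of the wider box's hinge line, fixed: 42.5 mm behind the box's origin (own +x), 50 mm above it; axes as the box
- fuse: the NARROWER sprung-lid box (fuse box), to be left shut: same build, 85 mm long x 70 mm wide, on the other half of the plate, 190 mm from the wider one centre to centre; its tab likewise sticks out 113 mm in front of its origin; origin at the centre of its underside
- fuse_lid (a joint): lid of the narrower box, rad: 0 shut, grows as it opens
- port: small copper static port fitting, flange 34 mm across, 34 mm tall, standing on the plate between the two boxes; origin at the centre of its underside; loose
- bezel: black bezel ring, 72 mm across, 10 mm high, flat on the plate between the two tabs; origin at the centre of its underside; loose
- clock: round black cockpit clock, 80 mm across, 50 mm high, face up on the bench left of the plate; origin at the centre of its underside; loose
- driver: screwdriver lying on the bench in front of the plate; its origin lies somewhere along its length, on the bench; loose
- jar: small jar, 56 mm across, 60 mm high, on the bench right of the plate; origin at the centre of its underside; loose
- gauge: grey gauge can, 60 mm across, 55 mm high, on the bench left of the plate; origin at the centre of its underside; loose
- horizon: blue-and-brown attitude indicator ball in a black foot 90 mm across, 90 mm high in all, on the bench right of the plate; origin at the centre of its underside; loose

How it is judged:
By the outcome, as a careful person would: the job done as asked, in the order asked, and still so for the second after the job is handed in, with the robot touching nothing.
It also fails if it takes over 38 s, if anything falls off the work surface, if the arm or the gripper's body presses on something with over 40 N, if the wrist force passes 120 N, or if a joint passes its speed limit or range.

ROBOT

A 7-joint arm with a two-finger parallel gripper is mounted at the origin on the work surface. World frame = base frame: x ahead of the robot, y to its left, z up, the work surface at z = 0. Lengths are in m, angles in rad, forces in N, time in s.
With the tool pointing down it reaches from about 0.4 to 0.85 m from the base axis. Payload 10.4 kg.
Tool frame: the origin (TCP) lies at the very end of the fingers, on their centre line; the grasp point (between the pads) lies 19 mm behind it (manip.grip_depth is the distance from the TCP to the grasp point, in m); z points along the fingers, x is the direction in which the jaws open and shut, and the axes are right-handed (so a half turn about z gives the same grasp; the last joint's range is limited). The gripper opens to 85 mm and grips with 20 to 120 N. Pads are 22 mm wide; open, the fingers measure 114 mm over their backs; the gripper's body (76 mm by 85 mm) begins 54 mm behind the grasp point. The pads swing forward as they close: fully open they stand 13 mm farther back than shut.
Start: joints at [-1.255, 0.332, -0.065, 1.46, 0.022, 1.35, -0.088], TCP at [0.208, 0.589, 0.231] pointing down, gripper open.
Joint ranges: [-2.6, 2.6], [-0.5, 2.12], [-1.47, 1.34], [0.16, 2.42], [-1.27, 4.41], [0.06, 2.06], [-2.6, 2.6]. Speed limits (rad/s): [2.22, 2.22, 2.79, 2.79, 3.14, 3.14, 3.14].

INTERFACE

Orientations are given as a unit quaternion [x, y, z, w].
In Python, from workcell import manip, cams gives the robot as it stands. The module is installed in compiled form; this text tells all that it offers.
- The arm moves only by the tool move_arm, never from a script. Its arguments are lists of equal length, an entry for each row: "claw": the opening, from 0 (shut) to 1 (fully open); "dp": the shift along the tool's x, y, z as a fraction of full scale, a list of three; "turn": the turn, a rotation vector about the tool's x, y, z as a fraction of full scale, a list of three. A call has 1 to 8 rows; each row shifts and turns the commanded pose from where the row before left it, along the tool's axes as they then stand; what a row does not reach is not made up. Full scale, the value 1, is 200 mm for a shift and 45 degrees for a turn. A row lasts 1/12 s, in which the tool goes at most 41.7 mm and 7.16 degrees, less where a joint would pass 70% of its speed; a pose out of reach is approached as far as the arm can. A call with a number of a shift or a turn outside -1 to 1 is refused whole. A call with a gripper value outside its range is refused whole. The fingers move at their own pace and stop on an object; "grip_force" is the grip in N (left out, the last holds). Time passes only in rows, so rows that do not move let the fingers close. It gives the time, the measured TCP pose, the force and the opening at its end, in the units of the state.
- manip.get_obs(): the state, without advancing time (a new reading comes with each control period).
- cams.camera(name): name is "side" or "top"; returns the picture (480x640x3 uint8, red, green, blue); there is no depth.
- cams.camera_info(name): a dict with "fx", "fy", "cx", "cy" (pixels), "pose" (4x4, takes a point from camera to world coordinates). Camera axes: x right, y down, z forward; pixel columns grow to the right and rows downward; lengths in m; the calibration is good to about 2 mm. A picture is of the moment at which its call begins. camera_info takes no time and is no camera call.
- manip.hand_in(): hands the job in, once; it reports no verdict.
The state is a dict: "clock": time; "joint_pos": joint angles; "joint_velocities": joint speeds; "tau": joint torques, N m; "position": TCP position; "ee_rot": TCP orientation; "ft_force": force on the tool from outside, world axes, zero at the start; "torque": the same for the moment, N m; "grip_width": opening from 0.0 (shut) to 1.0 (fully open).
Only numpy, scipy, OpenCV 4.12 (cv2) and the standard library are available. Lean on these libraries where they do the work, as an engineer would, in place of code of your own. Each camera call takes 0.05 s, during which the arm holds its last target.

## Working session

There is one attempt and no reset: what is moved stays moved. The work goes in short steps, Python scripts to look and compute and a tool call to move; the robot and the scene stay as the last step left them, time stands still between calls to the robot, and variables do not carry over. Pictures are saved under pics/ and viewed, and the job is handed in when it is done.

Besides the shell and the picture viewer there is one more tool, called after ">>>" by a JSON object that holds its "method" and its "body", one argument or row to a line. move_arm: Moves the arm, as the interface text tells. Shift numbers are shares of 200 mm and turn numbers shares of 45 degrees, none past 1 either way. Its arguments: {"type":"object","properties":{"claw":{"type":"array","items":{"type":"number"}},"dp":{"type":"array","items":{"type":"array","items":{"type":"number"}}},"turn":{"type":"array","items":{"type":"array","items":{"type":"number"}}},"grip_force":{"type":"number"}},"required":["claw","dp","turn"]}

```bash
mkdir -p pics; ls; python3 - <<'E'
from workcell import manip,cams
import cv2
o=manip.get_obs()
for k,v in o.items(): print(k,v)
for n in("side","top"):
    im=cams.camera(n); cv2.imwrite(f"pics/{n}0.png",im[:,:,::-1])
    i=cams.camera_info(n); print(n,i)
print(manip.grip_depth)
E
```

```text
pics
clock 0.0
joint_pos [-1.25458842  0.3328775  -0.06470071  1.46094439  0.0216139   1.34989838
 -0.08848378]
joint_velocities [ 0.00099233  0.00073762 -0.00065687  0.00170217  0.00028161  0.00157247
 -0.00148374]
tau [ 9.73721967e-05 -6.25450230e+01  4.95804066e-02 -3.91603124e+01
  1.64000614e-02  9.80363286e-03  3.21760922e-05]
position [0.20761091 0.58911131 0.23051096]
ee_rot [ 8.16187372e-01  5.77786866e-01 -5.60273590e-04  4.45486786e-04]
ft_force [ 0.31862451 -0.96578229  0.39971126]
torque [-0.00303674 -0.02835029  0.02065014]
grip_width 0.9966028214610465
side {'fx': 449.3267681047941, 'fy': 449.3267681047941, 'cx': 313.1395294766951, 'cy': 239.043975978387, 'pose': array([[ 0.98028327, -0.1223307 ,  0.15517702,  0.31968254],
       [-0.19742493, -0.57355618,  0.79501994, -0.89078207],
       [-0.0082526 , -0.80998056, -0.58639866,  0.72469409],
       [ 0.        ,  0.        ,  0.        ,  1.        ]])}
top {'fx': 578.3732682395319, 'fy': 578.3732682395319, 'cx': 320.7016253915904, 'cy': 230.40023025953028, 'pose': array([[ 1.85854362e-02, -9.92550624e-01,  1.20406979e-01,
         3.11920830e-01],
       [-9.99827226e-01, -1.84882592e-02,  1.92423971e-03,
        -1.14785504e-02],
       [ 3.16210116e-04, -1.20421938e-01, -9.92722749e-01,
         1.48399018e+00],
       [ 0.00000000e+00,  0.00000000e+00,  0.00000000e+00,
         1.00000000e+00]])}
0.0187
```

View pics/top0.png

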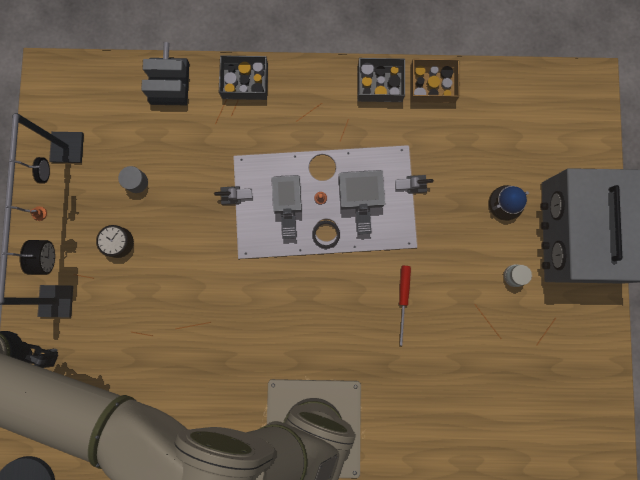

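View pics/side0.png

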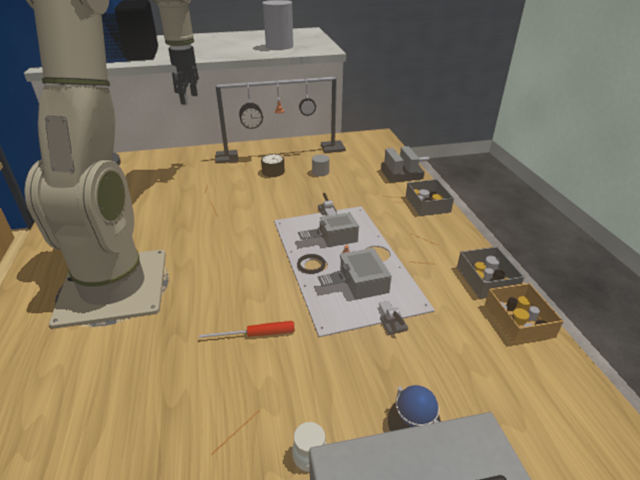

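```bash
python3 - <<'E'
import cv2
im=cv2.imread("pics/top0.png"); c=im[110:350,190:450]
cv2.imwrite("pics/top0c.png",cv2.resize(c,None,fx=2.5,fy=2.5,interpolation=cv2.INTER_CUBIC))
E
```

```text
(no output)
```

View pics/top0c.png

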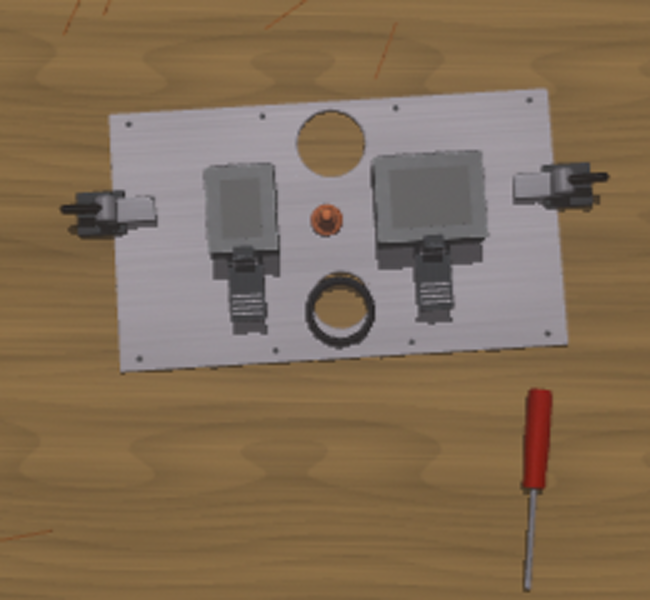

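The wider box is on the right half of the plate (about pixel 362,190 in the top view), with its tab at about (364,227). Next I measure it in a closer crop.

```bash
python3 - <<'E'
import cv2
im=cv2.imread("pics/top0.png"); c=im[160:250,325:405]
cv2.imwrite("pics/top0d.png",cv2.resize(c,None,fx=6.6,fy=6.6,interpolation=cv2.INTER_CUBIC))
im=cv2.imread("pics/side0.png"); c=im[235:325,305:405]
cv2.imwrite("pics/side0d.png",cv2.resize(c,None,fx=6,fy=6,interpolation=cv2.INTER_CUBIC))
E
```

```text
(no output)
```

View pics/top0d.png

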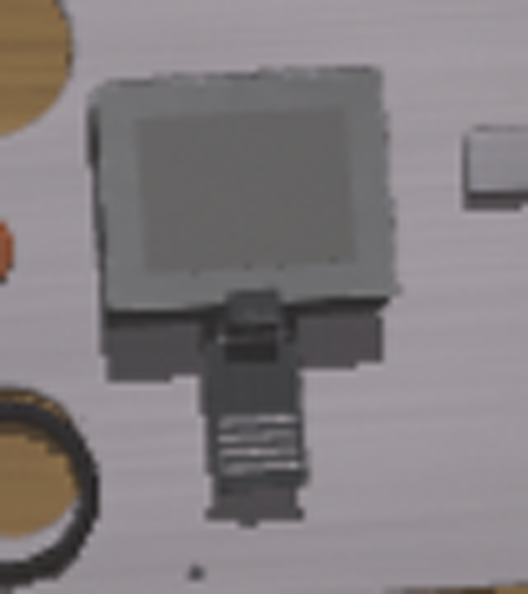

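View pics/side0d.png

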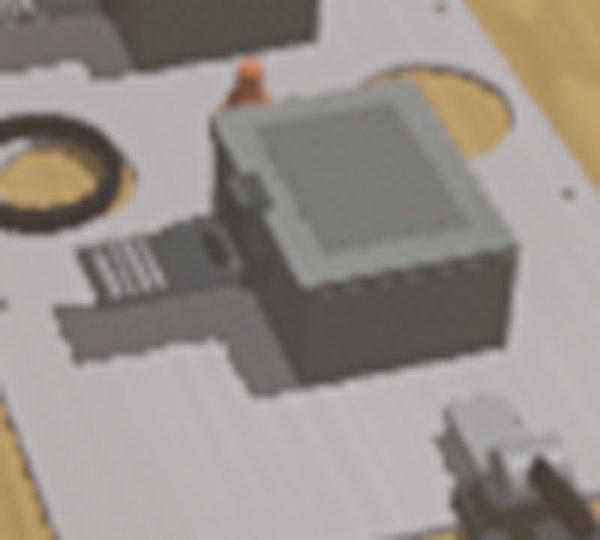

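```bash
cat > h.py <<'E'
import numpy as np
from workcell import manip,cams
def ray(n,uv,z):
    i=cams.camera_info(n);P=np.array(i["pose"])
    d=P[:3,:3]@np.array([(uv[0]-i["cx"])/i["fx"],(uv[1]-i["cy"])/i["fy"],1]);o=P[:3,3]
    return o+d*(z-o[2])/d[2]
def proj(n,p):
    i=cams.camera_info(n);P=np.array(i["pose"]);c=P[:3,:3].T@(np.asarray(p)-P[:3,3])
    return np.array([i["fx"]*c[0]/c[2]+i["cx"],i["fy"]*c[1]/c[2]+i["cy"]])
E
python3 - <<'E'
from h import *
np.set_printoptions(precision=4,suppress=True)
T=lambda x,y:(325+(x+.0)/6.6-.5+.08,160+y/6.6-.5+.08)
L=np.array([ray("top",T(*p),.059) for p in [(95,88),(382,68),(395,295),(108,310)]])
print(L, np.linalg.norm(np.diff(L,axis=0),axis=1))
S=lambda x,y:(305+x/6-.4,235+y/6-.4)
L2=np.array([ray("side",S(*p),.059) for p in [(212,118),(412,82),(518,242),(305,288)]]) #FL,RL,RR,FR
print(L2,np.linalg.norm(np.diff(L2,axis=0),axis=1))
for n,t in(("top",L),("side",L2)):
    print(n,t.mean(0))
print("yaw", np.arctan2(*( (L[0]+L[1]-L[2]-L[3])[[1,0]])), np.arctan2(*((L2[1]+L2[2]-L2[0]-L2[3])[[1,0]])))
P=[ray("top",T(*p),.035) for p in [(212,485),(307,478),(222,420),(298,415),(220,472),(300,470)]]
print("pad",np.array(P))
P=[ray("side",S(*p),.035) for p in [(80,247),(100,303),(95,250),(150,240),(160,288),(118,298)]]
print("pad side",np.array(P))
C=lambda x,y:(190+x/2.5-.3,110+y/2.5-.3)
pc=np.array([ray("top",C(*p),.005) for p in [(109,115),(547,89),(568,345),(121,373)]]);print(pc,pc.mean(0))
print("plate yaw",np.arctan2(*((pc[0]+pc[1]-pc[2]-pc[3])[[1,0]])))
print("clamp",ray("top",C(606,178),.045),ray("top",C(515,187),.02),"port",ray("top",C(327,218),.03),"bezel",ray("top",C(341,312),.012), "driver",ray("top",C(540,390),.015))
from scipy.spatial.transform import Rotation as R
print(R.from_quat(manip.get_obs()["ee_rot"]).as_matrix(), manip.get_obs()["clock"])
E
```

```text
[[ 0.6311 -0.0519  0.059 ]
 [ 0.6409 -0.1611  0.059 ]
 [ 0.5534 -0.1665  0.059 ]
 [ 0.5456 -0.0581  0.059 ]] [0.1096 0.0877 0.1087]
[[ 0.5467 -0.0631  0.059 ]
 [ 0.6325 -0.0568  0.059 ]
 [ 0.6412 -0.1613  0.059 ]
 [ 0.5553 -0.1699  0.059 ]] [0.086  0.1049 0.0863]
top [ 0.5927 -0.1094  0.059 ]
side [ 0.5939 -0.1128  0.059 ]
yaw 0.0669389135682275 0.08657101081146085
pad [[ 0.4826 -0.0996  0.035 ]
 [ 0.486  -0.1359  0.035 ]
 [ 0.5077 -0.1031  0.035 ]
 [ 0.5102 -0.1322  0.035 ]
 [ 0.4877 -0.1026  0.035 ]
 [ 0.489  -0.1332  0.035 ]]
pad side [[ 0.4841 -0.1024  0.035 ]
 [ 0.4849 -0.1361  0.035 ]
 [ 0.4895 -0.1054  0.035 ]
 [ 0.5119 -0.104   0.035 ]
 [ 0.5093 -0.1324  0.035 ]
 [ 0.4922 -0.1347  0.035 ]]
[[ 0.6839  0.2237  0.005 ]
 [ 0.7204 -0.2347  0.005 ]
 [ 0.4512 -0.2563  0.005 ]
 [ 0.4139  0.2015  0.005 ]] [ 0.5673 -0.0164  0.005 ]
plate yaw 0.08118042272018974
clamp [ 0.618  -0.2884  0.045 ] [ 0.6121 -0.1995  0.02  ] port [ 0.5743 -0.0065  0.03  ] bezel [ 0.4801 -0.0226  0.012 ] driver [ 0.4038 -0.2262  0.015 ]
[[ 0.3324  0.9432 -0.0004]
 [ 0.9432 -0.3324 -0.0012]
 [-0.0013  0.0001 -1.    ]] 0.1
```

The box's yaw is about 0.08 rad and its origin is near (0.594, -0.111). Measured and computed pad positions agree at (0.500, -0.118, 0.035). I'll approach in an outward arc with the fingers shut.

>>> {"method": "move_arm", "body": {
  "claw": [0,0,0,0,0,0,0,0],
  "dp": [
    [-0.1,0.16,0],
    [-0.1,0.16,0],
    [-0.1,0.16,0],
    [-0.1,0.16,0],
    [-0.1,0.16,0],
    [-0.1,0.16,0],
    [-0.1,0.16,0],
    [-0.1,0.16,0]
  ],
  "turn": [
    [0,0,0],
    [0,0,0],
    [0,0,0],
    [0,0,0],
    [0,0,0],
    [0,0,0],
    [0,0,0],
    [0,0,0]
  ]
}}

```text
clock: 0.77
position: [0.3967, 0.3517, 0.2312]
ee_rot: [0.816, 0.578, -0.0, -0.0]
ft_force: [0.7, 0.9, 0.2]
grip_width: -0.001
```

>>> {"method": "move_arm", "body": {
  "claw": [0,0,0,0,0,0,0,0],
  "dp": [
    [-0.15,0.1,0],
    [-0.15,0.1,0],
    [-0.15,0.05,0],
    [-0.15,0.05,0],
    [0,0,0],
    [0,0,0],
    [0,0,0],
    [0,0,0]
  ],
  "turn": [
    [0,0,0],
    [0,0,0],
    [0,0,0],
    [0,0,0],
    [0,0,-0.133],
    [0,0,-0.133],
    [0,0,-0.133],
    [0,0,-0.133]
  ]
}}

```text
clock: 1.43
position: [0.4125, 0.2201, 0.2311]
ee_rot: [0.677, 0.736, -0.0, -0.0]
ft_force: [0.2, -0.1, 0.8]
grip_width: 0.002
```

```bash
cat > st.py <<'E'
from h import *
from scipy.spatial.transform import Rotation as R
np.set_printoptions(precision=4,suppress=True)
o=manip.get_obs();p=np.array(o["position"]);M=R.from_quat(o["ee_rot"]).as_matrix()
print(o["clock"],p,"F",np.array(o["ft_force"]),"w",o["grip_width"],"q",np.array(o["joint_pos"]));print(M)
import sys
yaw=.08;B=np.array([.5945,-.111,.005]);Rb=R.from_euler('z',yaw).as_matrix()
print("box frame tcp mm",Rb.T@(p-B)*1000)
def to(own):
    t=B+Rb@np.array(own);print("target",t,"tool d/0.2",M.T@(t-p)/.2)
if len(sys.argv)>3: to([float(a)/1000 for a in sys.argv[1:4]])
E
python3 st.py -100 0 80
```

```text
1.4333 [0.4125 0.2201 0.2311] F [ 0.2446 -0.1133  0.7673] w 0.0018200163362502633 q [-0.7979 -0.0251  0.2077  1.8687  0.0052  1.2977  1.063 ]
[[-0.0838  0.9965 -0.0004]
 [ 0.9965  0.0838 -0.    ]
 [-0.     -0.0004 -1.    ]]
box frame tcp mm [-154.9597  344.5774  226.1037]
target [ 0.4948 -0.119   0.085 ] tool d/0.2 [-1.7239  0.2684  0.7304]
```

>>> {"method": "move_arm", "body": {
  "claw": [0,0,0,0,0,0,0,0],
  "dp": [
    [-0.17,0.03,0],
    [-0.17,0.03,0],
    [-0.17,0.03,0],
    [-0.17,0.03,0],
    [-0.17,0.03,0.05],
    [-0.17,0.03,0.1],
    [-0.17,0.03,0.1],
    [-0.17,0.03,0.1]
  ],
  "turn": [
    [0,0,0],
    [0,0,0],
    [0,0,0],
    [0,0,0],
    [0,0,0],
    [0,0,0],
    [0,0,0],
    [0,0,0]
  ]
}}

```text
clock: 2.1
position: [0.482, -0.0487, 0.1606]
ee_rot: [0.679, 0.735, 0.0, 0.0]
ft_force: [0.5, 0.2, -0.7]
grip_width: -0.0
```

>>> {"method": "move_arm", "body": {
  "claw": [0,0,0,0,0,0],
  "dp": [
    [-0.17,0.03,0.1],
    [-0.17,0.03,0.1],
    [0,0,0.1],
    [0,0,0],
    [0,0,0],
    [0,0,0]
  ],
  "turn": [
    [0,0,0],
    [0,0,0],
    [0,0,0],
    [-0.133,0,0],
    [-0.133,0,0],
    [0,0,0]
  ]
}}

```text
clock: 2.6
position: [0.4952, -0.1146, 0.0986]
ee_rot: [0.676, 0.729, 0.077, 0.07]
ft_force: [-0.4, -0.3, -0.4]
grip_width: 0.001
```

```bash
python3 st.py -94 0 45; python3 - <<'E'
from h import *
import cv2
im=cams.camera("side"); c=im[150:350,240:440,::-1]
cv2.imwrite("pics/s1.png",cv2.resize(c,None,fx=3,fy=3,interpolation=cv2.INTER_CUBIC))
E
```

```text
2.6 [ 0.4952 -0.1146  0.0986] F [-0.4349 -0.2978 -0.3648] w 0.0012840653421825555 q [-0.4021  0.0548  0.5968  2.1157 -0.1236  0.7828  1.9167]
[[-0.0759  0.9755  0.2066]
 [ 0.9971  0.0739  0.0174]
 [ 0.0017  0.2073 -0.9783]]
box frame tcp mm [-99.2332   4.3161  93.5566]
target [ 0.5008 -0.1185  0.05  ] tool d/0.2 [-0.0219 -0.0247  0.2429]
```

View pics/s1.png

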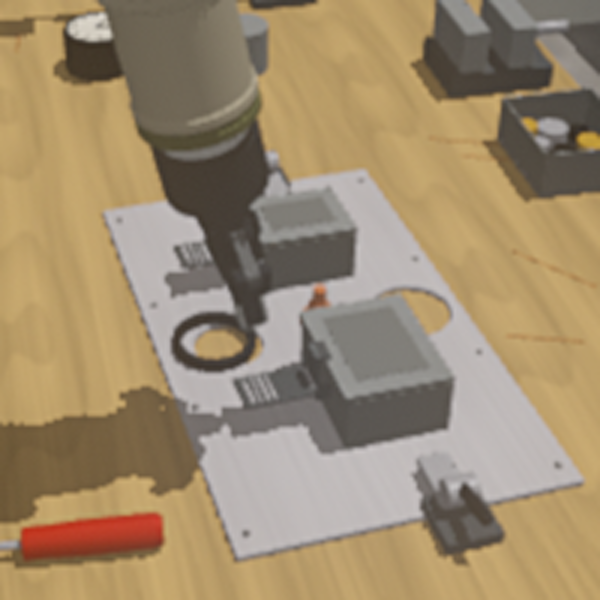

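>>> {"method": "move_arm", "body": {
  "claw": [0,0,0,0],
  "dp": [
    [-0.02,-0.005,0.08],
    [0,-0.01,0.08],
    [0,-0.01,0.08],
    [0,0,0]
  ],
  "turn": [
    [0,0,0],
    [0,0,0],
    [0,0,0],
    [0,0,0]
  ]
}}

```text
clock: 2.98
position: [0.504, -0.1167, 0.0512]
ee_rot: [0.675, 0.731, 0.075, 0.069]
ft_force: [-1.2, -0.2, -1.3]
grip_width: 0.0
```

```bash
python3 st.py -94 0 24; python3 - <<'E'
from h import *
import cv2
im=cams.camera("side"); c=im[210:310,280:400,::-1]
cv2.imwrite("pics/s2.png",cv2.resize(c,None,fx=5,fy=5,interpolation=cv2.INTER_CUBIC))
E
```

```text
2.9833 [ 0.504  -0.1167  0.0512] F [-1.2101 -0.1618 -1.3113] w 0.00024345775745098215 q [-0.3712  0.1729  0.5863  2.1287 -0.241   0.6847  2.023 ]
[[-0.0803  0.976   0.2024]
 [ 0.9968  0.0785  0.0165]
 [ 0.0002  0.203  -0.9792]]
box frame tcp mm [-90.6422   1.5743  46.2389]
target [ 0.5008 -0.1185  0.029 ] tool d/0.2 [-0.0079 -0.039   0.1055]
```

View pics/s2.png

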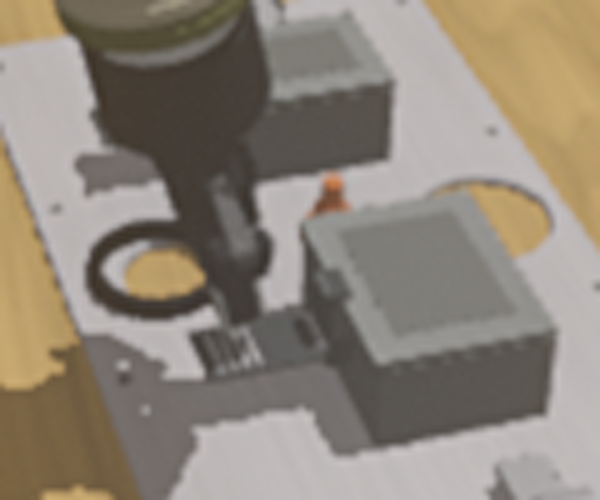

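The fingertip sits about 14 mm above the ribbed pad (crop pixel ~240,320). Now I press, gently.

>>> {"method": "move_arm", "body": {
  "claw": [0,0,0,0,0],
  "dp": [
    [-0.005,-0.03,0.05],
    [0,-0.005,0.025],
    [0,-0.005,0.02],
    [0,0,0],
    [0,0,0]
  ],
  "turn": [
    [0,0,0],
    [0,0,0],
    [0,0,0],
    [0,0,0],
    [0,0,0]
  ]
}}

```text
clock: 3.45
position: [0.5013, -0.1187, 0.0336]
ee_rot: [0.675, 0.73, 0.077, 0.071]
ft_force: [-0.5, -0.2, 1.2]
grip_width: -0.001
```

```bash
python3 st.py -94 0 22
```

```text
3.45 [ 0.5013 -0.1187  0.0336] F [-0.4859 -0.2401  1.2168] w -0.000660249699859685 q [-0.3524  0.2015  0.5754  2.1483 -0.2822  0.6398  2.0641]
[[-0.079   0.9751  0.207 ]
 [ 0.9969  0.0773  0.0165]
 [ 0.0001  0.2076 -0.9782]]
box frame tcp mm [-93.5098  -0.1795  28.5697]
target [ 0.5008 -0.1185  0.027 ] tool d/0.2 [ 0.0009 -0.0092  0.0316]
```

>>> {"method": "move_arm", "body": {
  "claw": [0,0,0,0,0],
  "dp": [
    [0,-0.003,0.015],
    [0,-0.003,0.015],
    [0,-0.001,0.007],
    [0,0,0],
    [0,0,0]
  ],
  "turn": [
    [0,0,0],
    [0,0,0],
    [0,0,0],
    [0,0,0],
    [0,0,0]
  ]
}}

```text
clock: 3.87
position: [0.5018, -0.1187, 0.026]
ee_rot: [0.675, 0.73, 0.077, 0.071]
ft_force: [2.1, -0.4, 4.6]
grip_width: -0.003
```

```bash
python3 st.py -94 0 19;  python3 - <<'E'
from h import *
import cv2
im=cams.camera("side"); c=im[210:310,280:400,::-1]
cv2.imwrite("pics/s3.png",cv2.resize(c,None,fx=5,fy=5,interpolation=cv2.INTER_CUBIC))
E
```

```text
3.8667 [ 0.5018 -0.1187  0.026 ] F [ 2.1445 -0.3751  4.5775] w -0.0029142476617790318 q [-0.344   0.2181  0.568   2.152  -0.3021  0.6224  2.0813]
[[-0.079   0.9749  0.208 ]
 [ 0.9969  0.0773  0.0164]
 [-0.0001  0.2087 -0.978 ]]
box frame tcp mm [-92.9906  -0.236   20.9519]
target [ 0.5008 -0.1185  0.024 ] tool d/0.2 [ 0.0012 -0.007   0.0085]
```

View pics/s3.png

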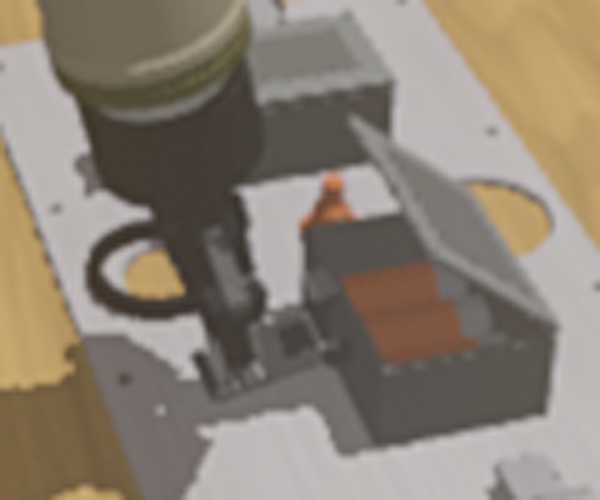

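The lid has sprung up partway, with its front edge at crop pixel ~(350,120) and the batteries visible. I raise the finger, then push the lid.

>>> {"method": "move_arm", "body": {
  "claw": [0,0,0,0,0,0,0,0],
  "dp": [
    [0,0.004,-0.03],
    [0,0.008,-0.05],
    [0,0.017,-0.08],
    [0,0.017,-0.08],
    [0,0.017,-0.08],
    [0,0.004,-0.02],
    [0,0,0],
    [0,0,0]
  ],
  "turn": [
    [0,0,0],
    [0,0,0],
    [0,0,0],
    [0,0,0],
    [0,0,0],
    [0,0,0],
    [0,0,0],
    [0,0,0]
  ]
}}

```text
clock: 4.58
position: [0.4995, -0.1185, 0.0942]
ee_rot: [0.675, 0.731, 0.076, 0.07]
ft_force: [0.0, -0.2, 0.2]
grip_width: -0.003
```

```bash
python3 st.py -40 0 90;  python3 - <<'E'
from h import *
import cv2
im=cams.camera("side"); c=im[170:310,280:440,::-1]
cv2.imwrite("pics/s4.png",cv2.resize(c,None,fx=4,fy=4,interpolation=cv2.INTER_CUBIC))
for q in([-16,55,117],[-16,-55,117],[-16,0,117]):
    b=np.array([.5945,-.111,.005])+np.array([[.9968,-.08,0],[.08,.9968,0],[0,0,1]])@np.array(q)/1000
    print((proj("side",b)-[280,170])*4)
E
```

```text
4.5833 [ 0.4995 -0.1185  0.0942] F [ 0.0036 -0.2273  0.1915] w -0.0030110673441779653 q [-0.4018  0.0773  0.6087  2.1077 -0.1457  0.7753  1.9453]
[[-0.0791  0.9754  0.2059]
 [ 0.9969  0.0773  0.0168]
 [ 0.0005  0.2066 -0.9784]]
box frame tcp mm [-95.3158   0.0691  89.2091]
target [ 0.5546 -0.1142  0.095 ] tool d/0.2 [-0.0001  0.2714  0.0533]
[285.66186247 240.55366038]
[355.32749944 351.97972775]
[319.01870537 293.90595839]
```

View pics/s4.png

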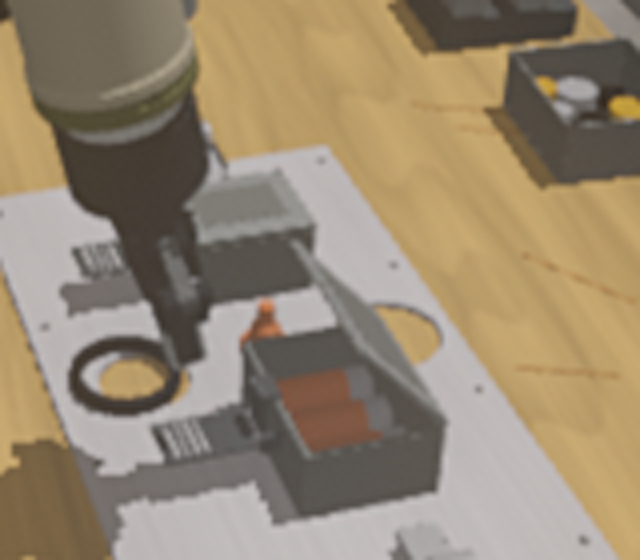

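>>> {"method": "move_arm", "body": {
  "claw": [0,0,0,0,0,0,0,0],
  "dp": [
    [0,0.08,0.017],
    [0,0.08,0.017],
    [0,0.08,0.017],
    [0,0.06,0.012],
    [0,0.03,0.006],
    [0,0.03,0.006],
    [0,0.03,0.006],
    [0,0.03,0.006]
  ],
  "turn": [
    [0,0,0],
    [0,0,0],
    [0,0,0],
    [0,0,0],
    [0,0,0],
    [0,0,0],
    [0,0,0],
    [0,0,0]
  ]
}}

```text
clock: 5.3
position: [0.5854, -0.1121, 0.0947]
ee_rot: [0.675, 0.73, 0.076, 0.07]
ft_force: [0.0, 0.1, 0.1]
grip_width: -0.002
```

```bash
python3 st.py 30 0 90;  python3 - <<'E'
from h import *
import cv2
im=cams.camera("side"); c=im[170:310,280:440,::-1]
cv2.imwrite("pics/s5.png",cv2.resize(c,None,fx=4,fy=4,interpolation=cv2.INTER_CUBIC))
E
```

```text
5.3 [ 0.5854 -0.1121  0.0947] F [0.0202 0.0637 0.1084] w -0.0017564887320614374 q [-0.3698  0.2791  0.5821  1.9087 -0.2836  0.814   2.0048]
[[-0.0785  0.9755  0.2057]
 [ 0.9969  0.0768  0.0165]
 [ 0.0003  0.2064 -0.9785]]
box frame tcp mm [-9.2078 -0.396  89.7237]
target [ 0.6244 -0.1086  0.095 ] tool d/0.2 [0.0023 0.1921 0.0391]
```

View pics/s5.png

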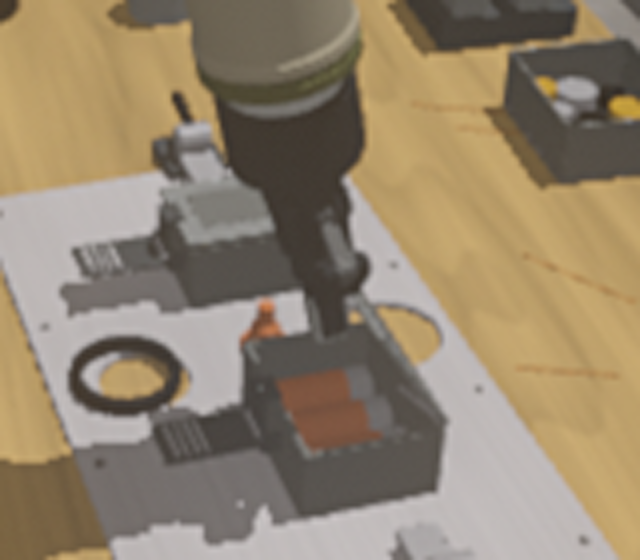

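>>> {"method": "move_arm", "body": {
  "claw": [0,0,0,0,0,0],
  "dp": [
    [0,0.03,0.006],
    [0,0.03,0.006],
    [0,0.03,0.006],
    [0,0.03,0.006],
    [0,0,0],
    [0,0,0]
  ],
  "turn": [
    [0,0,0],
    [0,0,0],
    [0,0,0],
    [0,0,0],
    [0,0,0],
    [0,0,0]
  ]
}}

```text
clock: 5.85
position: [0.6114, -0.1102, 0.0967]
ee_rot: [0.675, 0.73, 0.077, 0.072]
ft_force: [-2.9, -0.0, 9.4]
grip_width: -0.001
```

```bash
python3 st.py 35 0 90;  python3 - <<'E'
from h import *
import cv2
im=cams.camera("side"); c=im[170:310,280:440,::-1]
cv2.imwrite("pics/s6.png",cv2.resize(c,None,fx=4,fy=4,interpolation=cv2.INTER_CUBIC))
for a in(.85,1.2,1.4,1.57,1.95):
  for y in(55,-55):
    q=np.array([42.5-88*np.cos(a),y,50+88*np.sin(a)])
    b=np.array([.5945,-.111,.005])+np.array([[.9968,-.08,0],[.08,.9968,0],[0,0,1]])@np.array(q)/1000
    print(a,y,(proj("side",b)-[280,170])*4)
E
```

```text
5.85 [ 0.6114 -0.1102  0.0967] F [-2.8764 -0.0424  9.4035] w -0.0005992730086150989 q [-0.3568  0.33    0.5717  1.8459 -0.3113  0.8306  2.0114]
[[-0.079   0.9747  0.2091]
 [ 0.9969  0.0772  0.0164]
 [-0.0002  0.2098 -0.9778]]
box frame tcp mm [16.8658 -0.5373 91.7461]
target [ 0.6294 -0.1082  0.095 ] tool d/0.2 [0.0028 0.0868 0.0276]
0.85 55 [286.27516827 241.67714433]
0.85 -55 [355.95107873 353.13224961]
1.2 55 [329.57839252 212.04884107]
1.2 -55 [403.35862388 321.29015134]
1.4 55 [357.10772958 200.76221888]
1.4 -55 [433.25774784 308.89651376]
1.57 55 [380.92004119 194.92248451]
1.57 -55 [458.98024659 302.26167719]
1.95 55 [431.37678328 195.04501961]
1.95 -55 [512.99220971 301.21391115]
```

View pics/s6.png

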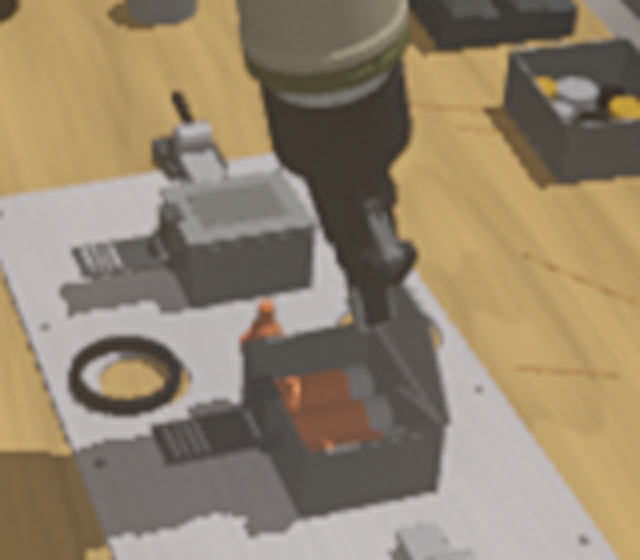

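Force has built up to 9 N in z. The lid edge has ridden up the finger to the knuckle at crop pixel ~(395,260). I back off, raise the tip so the edge meets the finger lower down, and go on.

>>> {"method": "move_arm", "body": {
  "claw": [0,0,0,0,0,0],
  "dp": [
    [0,-0.04,-0.008],
    [0,-0.04,-0.008],
    [0,0.01,-0.05],
    [0,0.01,-0.05],
    [0,0,0],
    [0,0,0]
  ],
  "turn": [
    [0,0,0],
    [0,0,0],
    [0,0,0],
    [0,0,0],
    [0,0,0],
    [0,0,0]
  ]
}}

```text
clock: 6.4
position: [0.5944, -0.1112, 0.117]
ee_rot: [0.675, 0.731, 0.077, 0.071]
ft_force: [0.4, 0.2, -0.2]
grip_width: -0.002
```

```bash
python3 st.py 35 0 112;  python3 - <<'E'
from h import *
import cv2
im=cams.camera("side"); c=im[170:310,280:440,::-1]
cv2.imwrite("pics/s7.png",cv2.resize(c,None,fx=4,fy=4,interpolation=cv2.INTER_CUBIC))
E
```

```text
6.4 [ 0.5944 -0.1112  0.117 ] F [ 0.4412  0.1645 -0.1916] w -0.0017730936388055312 q [-0.3796  0.2661  0.5907  1.8708 -0.2666  0.8587  1.9854]
[[-0.0793  0.9747  0.2089]
 [ 0.9968  0.0775  0.0167]
 [ 0.0001  0.2096 -0.9778]]
box frame tcp mm [ -0.1497  -0.2295 111.9863]
target [ 0.6294 -0.1082  0.117 ] tool d/0.2 [0.0013 0.1719 0.0368]
```

View pics/s7.png

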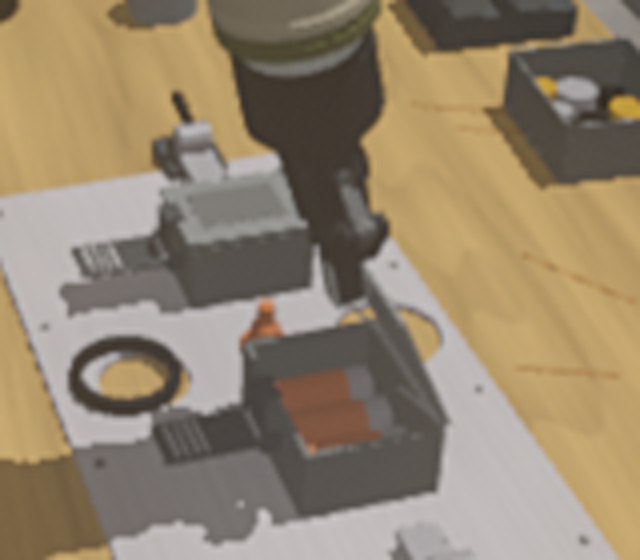

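>>> {"method": "move_arm", "body": {
  "claw": [0,0,0,0,0],
  "dp": [
    [0,0.025,0.005],
    [0,0.025,0.005],
    [0,0.025,0.005],
    [0,0.025,0.005],
    [0,0,0]
  ],
  "turn": [
    [0,0,0],
    [0,0,0],
    [0,0,0],
    [0,0,0],
    [0,0,0]
  ]
}}

```text
clock: 6.87
position: [0.6149, -0.1094, 0.1157]
ee_rot: [0.675, 0.731, 0.077, 0.071]
ft_force: [-0.5, 0.1, 0.6]
grip_width: 0.002
```

```bash
python3 st.py 40 0 112;  python3 - <<'E'
from h import *
import cv2
im=cams.camera("side"); c=im[170:310,280:440,::-1]
cv2.imwrite("pics/s8.png",cv2.resize(c,None,fx=4,fy=4,interpolation=cv2.INTER_CUBIC))
E
```

```text
6.8667 [ 0.6149 -0.1094  0.1157] F [-0.4864  0.1122  0.5898] w 0.001552094378381236 q [-0.3671  0.3145  0.5814  1.8193 -0.2923  0.8718  1.9927]
[[-0.0796  0.9751  0.2068]
 [ 0.9968  0.0779  0.0162]
 [-0.0003  0.2075 -0.9782]]
box frame tcp mm [ 20.4647  -0.0588 110.7198]
target [ 0.6344 -0.1078  0.117 ] tool d/0.2 [0.0003 0.0969 0.014 ]
```

View pics/s8.png

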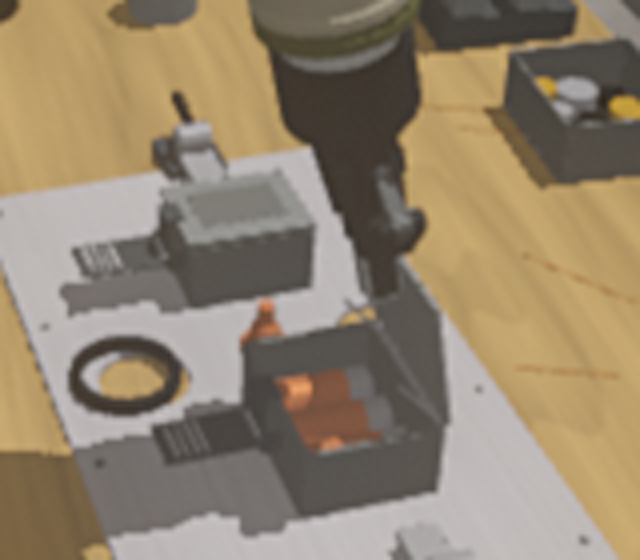

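>>> {"method": "move_arm", "body": {
  "claw": [0,0,0,0,0,0],
  "dp": [
    [0,0.025,0.004],
    [0,0.025,0.004],
    [0,0.025,0.004],
    [0,0.025,0.004],
    [0,0,0],
    [0,0,0]
  ],
  "turn": [
    [0,0,0],
    [0,0,0],
    [0,0,0],
    [0,0,0],
    [0,0,0],
    [0,0,0]
  ]
}}

```text
clock: 7.42
position: [0.6342, -0.1081, 0.1169]
ee_rot: [0.675, 0.731, 0.076, 0.071]
ft_force: [-0.2, 0.1, -0.1]
grip_width: 0.003
```

```bash
python3 st.py -60 0 112;  python3 - <<'E'
from h import *
import cv2
im=cams.camera("side"); c=im[170:310,280:440,::-1]
cv2.imwrite("pics/s9.png",cv2.resize(c,None,fx=4,fy=4,interpolation=cv2.INTER_CUBIC))
E
```

```text
7.4167 [ 0.6342 -0.1081  0.1169] F [-0.2201  0.0816 -0.1056] w 0.00329036361174683 q [-0.3557  0.3552  0.5741  1.7689 -0.3127  0.888   1.9963]
[[-0.0792  0.9752  0.2066]
 [ 0.9969  0.0775  0.0163]
 [-0.0001  0.2073 -0.9783]]
box frame tcp mm [ 39.8249  -0.2877 111.8501]
target [ 0.5347 -0.1158  0.117 ] tool d/0.2 [ 0.0011 -0.4881 -0.1042]
```

View pics/s9.png

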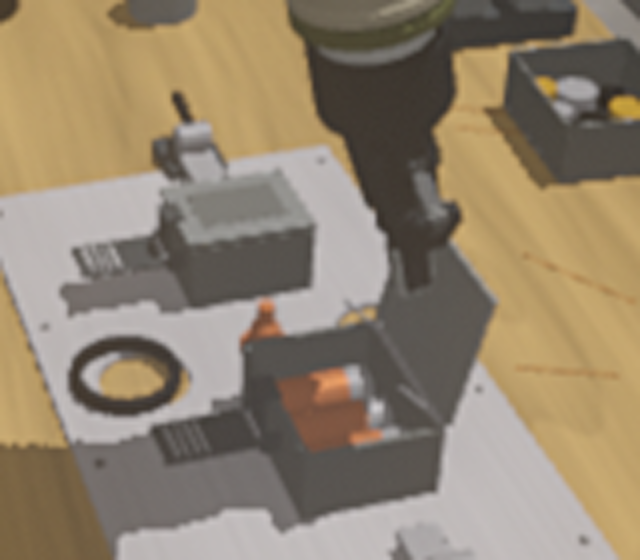

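The lid is past upright: its near corner at (495,300) corresponds to about 1.8 rad. I withdraw and let it fall onto its stop.

>>> {"method": "move_arm", "body": {
  "claw": [0,0,0,0,0,0,0,0],
  "dp": [
    [0,-0.03,-0.006],
    [0,-0.06,-0.012],
    [0,-0.1,-0.02],
    [0,-0.1,-0.02],
    [0,-0.1,-0.02],
    [0,-0.06,-0.15],
    [0,0,-0.15],
    [0,0,-0.15]
  ],
  "turn": [
    [0,0,0],
    [0,0,0],
    [0,0,0],
    [0,0,0],
    [0,0,0],
    [0,0,0],
    [0,0,0],
    [0,0,0]
  ]
}}

```text
clock: 8.13
position: [0.5224, -0.1173, 0.2021]
ee_rot: [0.675, 0.73, 0.076, 0.07]
ft_force: [1.6, -0.2, 0.8]
grip_width: 0.001
```

>>> {"method": "move_arm", "body": {
  "claw": [0,0,0,0,0,0,0,0],
  "dp": [
    [0,0,0],
    [0,0,0],
    [0,0,0],
    [0,0,0],
    [0,0,0],
    [0,0,0],
    [0,0,0],
    [0,0,0]
  ],
  "turn": [
    [0,0,0],
    [0,0,0],
    [0,0,0],
    [0,0,0],
    [0,0,0],
    [0,0,0],
    [0,0,0],
    [0,0,0]
  ]
}}

```text
clock: 8.8
position: [0.5243, -0.1169, 0.2012]
ee_rot: [0.675, 0.73, 0.076, 0.071]
ft_force: [-0.6, -0.2, -0.2]
grip_width: -0.002
```

```bash
python3 st.py; python3 - <<'E'
from h import *
import cv2
im=cams.camera("side"); cv2.imwrite("pics/sf.png",im[:,:,::-1]);c=im[170:310,280:440,::-1]
cv2.imwrite("pics/s10.png",cv2.resize(c,None,fx=4,fy=4,interpolation=cv2.INTER_CUBIC))
im=cams.camera("top"); cv2.imwrite("pics/tf.png",im[:,:,::-1])
E
```

```text
8.8 [ 0.5243 -0.1169  0.2012] F [-0.5662 -0.1763 -0.2292] w -0.0023872766727421994 q [-0.4494 -0.0125  0.6201  1.9346 -0.0516  1.016   1.8439]
[[-0.0789  0.9754  0.206 ]
 [ 0.9969  0.0772  0.0162]
 [-0.0001  0.2066 -0.9784]]
box frame tcp mm [-70.491   -0.2708 196.1546]
```

View pics/s10.png

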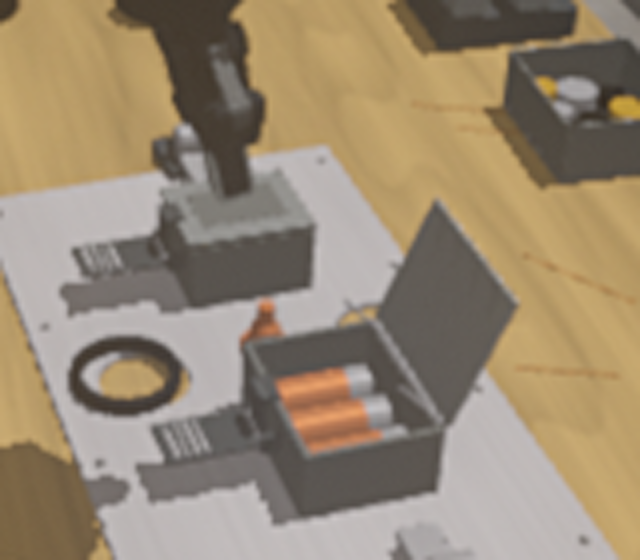

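View pics/tf.png

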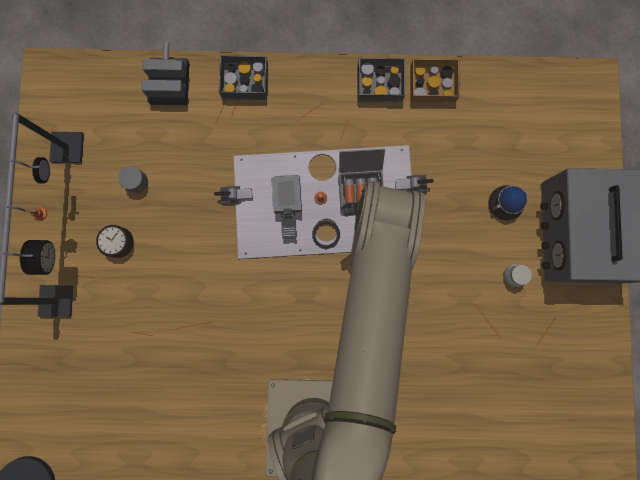

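View pics/sf.png

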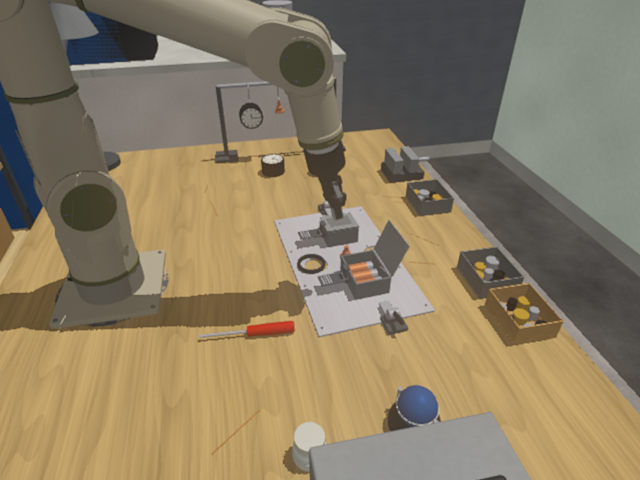

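The lid's corners at (436,200) and (515,303) match the 1.95 rad prediction of (431,195) and (513,301). The loose things are at their original pixels. I make one stillness check, then hand in.

>>> {"method": "move_arm", "body": {
  "claw": [0,0,0,0,0,0],
  "dp": [
    [0,0,0],
    [0,0,0],
    [0,0,0],
    [0,0,0],
    [0,0,0],
    [0,0,0]
  ],
  "turn": [
    [0,0,0],
    [0,0,0],
    [0,0,0],
    [0,0,0],
    [0,0,0],
    [0,0,0]
  ]
}}

```text
clock: 9.4
position: [0.5244, -0.1168, 0.2016]
ee_rot: [0.675, 0.731, 0.077, 0.071]
ft_force: [-0.0, 0.6, 0.2]
grip_width: -0.002
```

```bash
python3 - <<'E'
from h import *
import cv2
im=cams.camera("side")[:,:,::-1].astype(int); a=cv2.imread("pics/sf.png").astype(int)
d=np.abs(im-a).max(2); print((d[210:300,340:420]>20).sum(), (d>20).sum())
if (d[210:300,340:420]>20).sum()<5: print(manip.hand_in())
E
```

```text
0 87
the job is handed in; nothing more can be done
None
```

The wider (right-hand) box is open and the job is handed in at about 9.5 s. I pressed its release tab with shut fingers at about 4.6 N. The lid sprang up part way, and I pushed it past upright so that it fell onto its stop by itself.

- **Lid position:** in the side view the lid's corners lie within about 1 camera pixel of where they should be at 1.95 rad (fully open). The lid's image did not change over the last 0.5 s before hand-in.
- **The rest of the scene:** the narrower box is still shut. By eye, the loose things I could see stand where they did; in the last top picture the arm hides the screwdriver, which I checked in the side view instead.
- **Robot:** the arm is clear and touching nothing, with the force reading near zero.
- **One problem on the way:** on the first push the lid edge rode up to a finger knuckle, and the tool read about 10 N, well above the 2 N the push should need. I backed off, raised the fingers 20 mm and pushed again, and the readings stayed under 1 N from then on.

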